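Restock the desk box and hold its lid open

TASK

Lay the small roll of tape that lies on the table flat in the open drawer of the desk box and push the drawer fully shut. Then lift the lid on top of the box by its bar and hold it open at 45 degrees, so that a colleague can fill the compartment under it with both hands: the lid falls shut by itself, so finish while still holding it there, and do not let go. Leave the eraser, the binder clip and everything else on the table where they are.

Things in the scene. Friction and masses are not known exactly. Their poses are not given: they have to be found in the camera images.
- tape_roll: The small pale roll of mending tape lying flat on the table, 49 mm across, 18 mm high, about 40 g. Solid to the fingers (do not reach into its hole); pinch it across its outside. Origin at the centre of its underside, z up. (The larger tan roll on the white drawer unit is not meant.) It and the eraser may have changed places.
- desk_box: Grey box with one drawer below and a lidded compartment above, 170 mm deep (own x), 190 mm wide (own y), 110 mm high without its lid, fixed to the table. Origin at the centre of its underside; own -x points out of its front, the way the drawer comes out (about to the robot's right); own z up. The front face of the carcass is 85 mm from the origin in own -x; the lid hinges along the rear top edge.
- drawer (a joint): How far the drawer is out, in m: 0 is fully shut (hard stop), 0.115 to 0.135 at the start. It slides along the box's own x, stays where it is left and takes 1 to 3 N to push.
- drawer_floor (a point): Point on the drawer's inner floor (10 mm above the table) midway between its sides and 45 mm behind the inner face of its front panel; moves with the drawer, axes as the box's. The inside is 170 mm wide; from this point the floor runs 45 mm in -x to the front panel and 105 mm in +x to the rear wall, but at the start the part more than 70 to 90 mm in +x is under the box. Side walls are 34 mm high inside; the front panel reaches 62 mm above the table.
- drawer_pull (a point): Middle of the drawer's pull, a level steel bar 100 mm long lying along the box's own y, about 41 mm in front of the carcass front when shut, 40 mm above the table. The drawer can be pushed shut on it from outside with shut fingers; the bar's outer surface is about 5 mm beyond this point.
- lid (a joint): Opening angle of the lid in rad: 0 shut (lying on the box), 0.785 is 45 degrees, stop at 1.4. The lid weighs about 0.3 kg and falls shut from every angle.
- lid_bar (a point): Middle of the steel bar handle on the lid: a round bar 10 mm thick, along the box's own y, with 84 mm straight between its posts; its centre is 32 mm above the lid's top face, 149 mm above the table when shut, 143 mm in front of the hinge line and 39 mm above it. Turns with the lid (its own z is the lid's upward normal). Pinched across from above, the bar can turn between the finger pads, so the hand can stay upright while the lid swings.
- lid_hinge (a point): Middle of the lid's hinge line, on the rear top edge of the box, 110 mm above the table; fixed, axes as the box's. The lid turns about the box's own y: its front edge with the bar goes up and to the rear (own +x).
- eraser: Eraser in a sleeve, 42x23x14 mm, on the table; not part of the job. Origin at the centre of its underside.
- binder_clip: Small binder clip, 30x38x24 mm, on the table; not part of the job.
Mind the look-alikes: they are no part of the job. What is meant by the tape_roll is not black, and is the smaller of those in its own colour.

How it is judged (in metres and radians):
On the way, in this order (a step that is already met when the one before it is completed fails the run):
1. the tape roll lies flat in the open drawer, let go, with the lid shut (x of tape_roll in the frame of drawer_floor between -0.03 and 0.09 m and y of tape_roll in the frame of drawer_floor between -0.066 and 0.066 m and z of tape_roll in the frame of drawer_floor between -0.004 and 0.006 m and angle between tape_roll's own z axis and vertical below 0.2 rad and contact force between tape_roll and the fingers below 0.1 N and value of joint drawer above 0.05 m and value of joint lid below 0.1 rad), for 0.2 s.
2. the drawer is fully shut with the roll in it, before the lid is raised (x of tape_roll in the frame of drawer_floor between -0.03 and 0.09 m and y of tape_roll in the frame of drawer_floor between -0.066 and 0.066 m and z of tape_roll in the frame of drawer_floor between -0.004 and 0.006 m and angle between tape_roll's own z axis and vertical below 0.2 rad and contact force between tape_roll and the fingers below 0.1 N and value of joint drawer below 0.004 m and value of joint lid below 0.1 rad), for 0.2 s.
3. the fingers hold the lid open at 45 degrees (value of joint lid between 0.68 and 0.89 rad and contact force between the fingers and lid above 0.3 N), for 0.3 s.
At the end, for the whole second after the job is handed in: The tape roll lies flat in the drawer, the drawer is shut to within 4 mm, and the fingers hold the lid still at 45 degrees, give or take 6 degrees, through the last second; the eraser and the binder clip are within 30 mm of where they stood (all of step 3 and x of tape_roll in the frame of drawer_floor between -0.03 and 0.09 m and y of tape_roll in the frame of drawer_floor between -0.066 and 0.066 m and z of tape_roll in the frame of drawer_floor between -0.004 and 0.006 m and angle between tape_roll's own z axis and vertical below 0.2 rad and contact force between tape_roll and the fingers below 0.1 N and value of joint drawer below 0.004 m and velocity of joint lid between -0.1 and 0.1 rad/s and distance of each of eraser, binder_clip from where it was at the start of the episode below 0.03 m); the arm keeps its last pose, push and grip.
It fails at once if the eraser or the binder clip is displaced by more than 30 mm (distance of any of eraser, binder_clip from where it was at the start of the episode above 0.03 m).
It also fails if it takes over 70 s, if anything falls off the work surface, if the arm or the gripper's body presses on something with over 40 N, if the wrist force passes 120 N, or if a joint passes its speed limit or range.

ROBOT

A 6-joint arm with a two-finger parallel gripper is mounted at the origin on the work surface; the furniture and walls round the work are solid. World frame = base frame: x ahead of the robot, y to its left, z up, the work surface at z = 0. Lengths are in m, angles in degrees, forces in N, time in s.
With the tool pointing down it reaches from about 0.25 to 0.725 m from the base axis. Payload 9.7 kg.
Tool frame: the origin (TCP) lies midway between the tips of the shut fingers; the grasp point (between the pads) lies 19 mm behind it; z points along the fingers, y is the direction in which the jaws open and shut (so a half turn about z gives the same grasp; the last joint's range is limited). The gripper opens to 85 mm and grips with 20 to 120 N. Pads are 22 mm wide; open, the fingers measure 114 mm over their backs; the gripper's body (76 mm by 85 mm) begins 54 mm behind the grasp point. The pads swing forward as they close: fully open they stand 13 mm farther back than shut.
Start: joints at [-74.313, 4.979, 10.078, 95.1, 0, 90], TCP at [0.149, -0.53, 0.231] pointing down, gripper open.
Joint ranges: [-179.16, 179.16], [-48.56, 103.87], [-65.8, 70.77], [-126.05, 130.52], [-82.76, 87.17], [-180, 180]. Speed limits (degrees/s): [127.2, 127.2, 147.25, 180, 180, 180].

INTERFACE

Orientations are given as [roll, pitch, yaw] about the fixed x, y, z axes, in that order (R = Rz(yaw) Ry(pitch) Rx(roll)).
In Python, from workcell import bot, camera, recognise gives the robot as it stands. The module is installed in compiled form; this text tells all that it offers.
- The arm moves only by the tool apply_moves, never from a script. Its argument "targets" is one flat list of numbers, 7 for each row, row after row: the shift along the world's x, y, z in units of 30 mm (1.0 is 30 mm), then the turn, a rotation vector about the world's x, y, z in units of 6 degrees (1.0 is 6 degrees), then the opening, from 0 (shut) to 1 (fully open). A call has 1 to 5 rows; each row is the pose to reach, as a shift and turn from the pose commanded when the call began; what a row does not reach only later rows make up. A row lasts 1/10 s, in which the tool goes at most 50 mm and 8.59 degrees, less where a joint would pass 70% of its speed; a pose out of reach is approached as far as the arm can. A call with a gripper value outside its range is refused whole. The fingers move at their own pace and stop on an object; "newtons" is the grip in N (left out, the last holds). Time passes only in rows, so rows that repeat a pose let the fingers close. It gives the time, the measured TCP pose, the force and the opening at its end, in the units of the state.
- bot.get_obs(): the state, without advancing time (a new reading comes with each control period).
- camera(name): name is "scene" or "top" or "wrist"; returns a dict with "img" (384x512x3 uint8, red, green, blue), "intrinsics" (3x3 intrinsics, pixels), "k1" (the pictures are not rectified: a ray, as slopes to the right and down, at radius r is drawn at 1 + k1 r^2 times it, then the intrinsics apply), "origin" and "rotation" of the camera in the world. Camera axes: x right, y up, looking along -z (the intrinsics and any distortion apply to the point x, -y, -z); pixel columns grow to the right and rows downward; lengths in m; the calibration is good to about 2 mm. A picture is of the moment at which its call begins. There is no depth.
- bot.job_done(): hands the job in, once; it reports no verdict.
Trained networks look in the newest picture that a camera, given by its name, has taken for a name from the list of things; names that differ only in an ending like _2 or _b are one class to them, and where a whole thing is asked for, a point or a joint stands for the part that bears it (a point fixed in the world has none). Each returns a list of dicts, best first, with "conf" (0 to 1); they miss things now and then, are a little off and sometimes report something else, mostly with a low value. They report only what shows in the picture. A call takes as long as a camera call. They do not tell look-alikes from the thing itself.
- recognise(query, camera): "box" ([left, top, right, bottom] in pixels, round what is visible of it).
The state is a dict: "time": time; "q": joint angles; "qd": joint speeds; "joint_efforts": joint torques, N m; "ee_pos": TCP position; "tcp_rot": TCP orientation; "wrist_force": force on the tool from outside, world axes, zero at the start; "torque": the same for the moment, N m; "opening": finger opening in m.
Only numpy, scipy, OpenCV 4.12 (cv2) and the standard library are available. Lean on these libraries where they do the work, as an engineer would, in place of code of your own. Each camera call takes 0.05 s, during which the arm holds its last target.

## Working session

There is one attempt and no reset: what is moved stays moved. The work goes in short steps, Python scripts to look and compute and a tool call to move; the robot and the scene stay as the last step left them, time stands still between calls to the robot, and variables do not carry over. Pictures are saved under pics/ and viewed, and the job is handed in when it is done.

Besides the shell and the picture viewer there is one more tool, called after ">>>" by a JSON object that holds its "op" and its "data", one argument or row to a line. apply_moves: Moves the arm, as the interface text tells. Its arguments: {"type":"object","properties":{"targets":{"type":"array"},"newtons":{"type":"number"}},"required":["targets"]}

```bash
mkdir -p pics; cat > h.py <<'E'
import numpy as np,cv2
from workcell import bot,camera,recognise
def snap(n,f):
    c=camera(n); cv2.imwrite('pics/'+f,c['img'][:,:,::-1]); return c
def ray(c,u,v):
    K=np.array(c['intrinsics']);k=c['k1']
    d=np.array([(u-K[0,2])/K[0,0],(v-K[1,2])/K[1,1]]);s=d.copy()
    for _ in range(30): s=d/(1+k*(s@s))
    w=np.array(c['rotation'])@np.array([s[0],-s[1],-1.]); return np.array(c['origin']),w
def onz(c,u,v,z):
    o,w=ray(c,u,v); return o+w*(z-o[2])/w[2]
def proj(c,p):
    K=np.array(c['intrinsics']);q=np.array(c['rotation']).T@(np.array(p)-np.array(c['origin']))
    s=np.array([q[0]/-q[2],-q[1]/-q[2]]);s=s*(1+c['k1']*(s@s))
    return K[0,0]*s[0]+K[0,2],K[1,1]*s[1]+K[1,2]
E
python3 - <<'E'
from h import *
for n in ['scene','top']:
    c=snap(n,n+'1.png'); print(n,c['origin'],c['k1'])
    for q in ['tape_roll','eraser','binder_clip','drawer_pull','lid_bar','desk_box','drawer']:
        for r in recognise(q,n)[:4]: print(q,np.round(r['box']),round(r['conf'],2))
print(bot.get_obs())
E
```

```text
scene [ 0.63046825 -0.57634733  0.72878075] 0.01757746029704015
tape_roll [200. 241. 236. 272.] 0.75
tape_roll [256. 278. 278. 302.] 0.66
tape_roll [162. 258. 187. 284.] 0.64
eraser [191. 281. 217. 298.] 0.73
eraser [234. 176. 320. 248.] 0.31
binder_clip [212. 305. 229. 323.] 0.61
drawer_pull [235. 172. 322. 249.] 0.59
lid_bar [246. 119. 335. 175.] 0.86
desk_box [238. 117. 332. 251.] 0.66
drawer [232. 178. 324. 251.] 0.69
top [0.31189291 0.01588736 1.1274811 ] -0.12784705901698923
tape_roll [303. 201. 329. 227.] 0.92
tape_roll [325. 156. 338. 173.] 0.61
tape_roll [235. 137. 301. 211.] 0.55
tape_roll [336. 230. 350. 247.] 0.52
binder_clip [349. 182. 364. 196.] 0.55
drawer_pull [238. 141. 304. 211.] 0.79
lid_bar [166. 140. 243. 219.] 0.75
lid_bar [349. 183. 362. 195.] 0.2
desk_box [171. 139. 304. 222.] 0.9
drawer [237. 137. 302. 209.] 0.68
{'time': 0.8, 'q': array([-7.43131355e+01,  4.97909512e+00,  1.00792498e+01,  9.51015956e+01,
       -2.01795743e-04,  8.99973962e+01]), 'qd': array([-0.05204939, -0.0519567 ,  0.1042018 , -0.01090702,  0.06344952,
       -0.03738504]), 'joint_efforts': array([-3.81998907e-03, -5.20038843e+01,  4.64843166e+01,  9.12580745e-04,
       -1.52297939e-04,  1.51018781e-05]), 'ee_pos': array([ 0.14870449, -0.52950274,  0.23129155]), 'tcp_rot': array([-1.79998559e+02,  2.01730263e-04,  1.56894683e+01]), 'wrist_force': array([ 0.35453692, -0.39075666,  0.52907808]), 'torque': array([ 0.00744172, -0.02080896, -0.02094046]), 'opening': 0.0855698172071444}
```

```bash
python3 -c "
import cv2
a=cv2.imread('pics/scene1.png');cv2.imwrite('pics/s1c.png',cv2.resize(a[100:340,130:370],None,fx=2.5,fy=2.5))
a=cv2.imread('pics/top1.png');cv2.imwrite('pics/t1c.png',cv2.resize(a[110:270,150:390],None,fx=3.3,fy=3.3,interpolation=cv2.INTER_CUBIC))"
```

```text
(no output)
```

View pics/scene1.png

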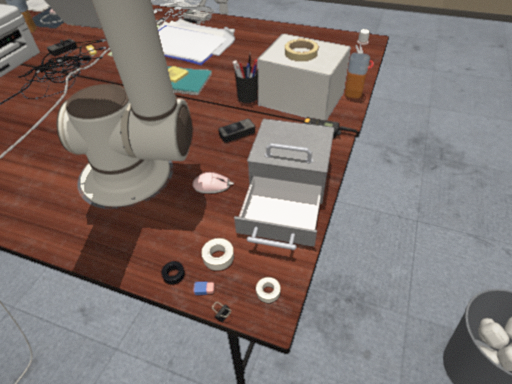

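View pics/top1.png

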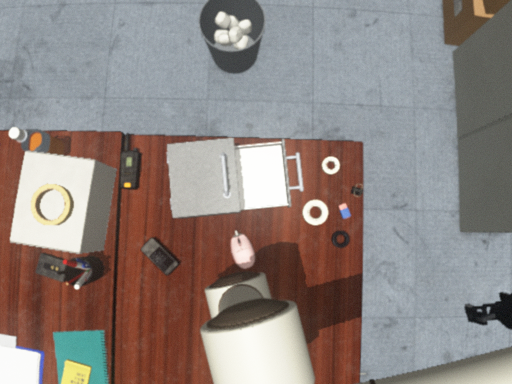

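```bash
ls pics
```

```text
s1c.png
scene1.png
t1c.png
top1.png
```

View pics/s1c.png

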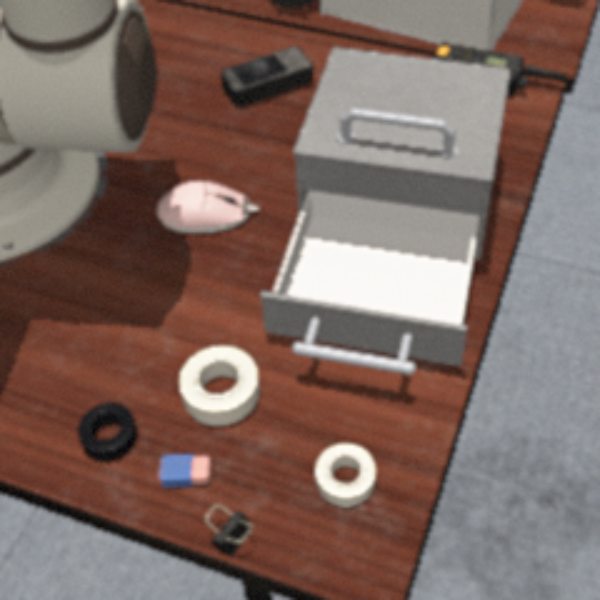

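View pics/t1c.png

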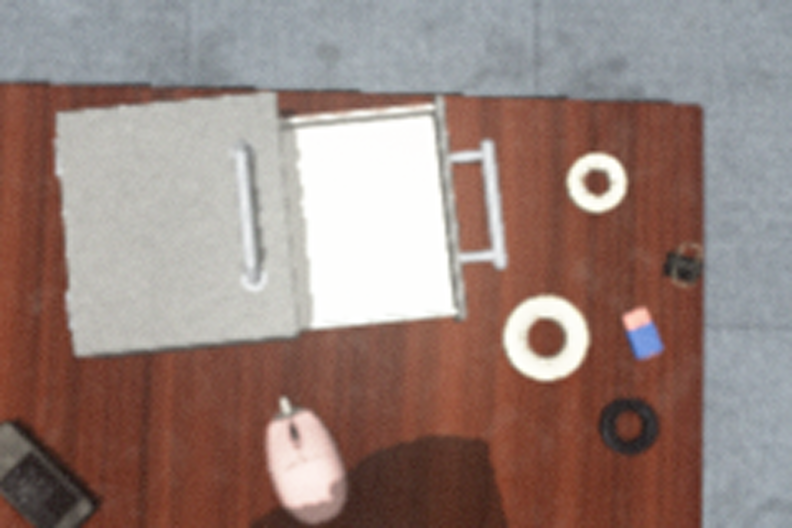

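The small pale roll, next to the larger pale one and the black one, is at about (331,165) in the top view and (268,290) in the scene view. The drawer front is at about x=287 in the top view. Next I'll measure positions.

```bash
python3 - <<'E'
from h import *
s=camera('scene');t=camera('top')
def tri(a,b):
    o1,d1=ray(*a);o2,d2=ray(*b)
    A=np.stack([d1,-d2],1);k=np.linalg.lstsq(A,o2-o1,rcond=None)[0]
    p,q=o1+k[0]*d1,o2+k[1]*d2; return np.round((p+q)/2,4),round(np.linalg.norm(p-q),4)
# pixel from crops
T=lambda u,v:(t,150+(u+.5)/3.3-.5,110+(v+.5)/3.3-.5)
S=lambda u,v:(s,130+(u+.5)/2.5-.5,100+(v+.5)/2.5-.5)
def blob(c,box):
    l,tp,r,b=[int(x) for x in box];im=c['img'][tp-4:b+4,l-4:r+4].astype(int)
    m=((im.min(2)>130)).astype(np.uint8);ct=max(cv2.findContours(m,cv2.RETR_EXTERNAL,2)[0],key=cv2.contourArea)
    x,y,w,h=cv2.boundingRect(ct);M=cv2.moments(ct);return M['m10']/M['m00']+l-4,M['m01']/M['m00']+tp-4,w,h,(x+l-4,y+tp-4)
for nm,bt in [('small',[320,156,341,174]),('big',[303,201,329,227])]:
    b=blob(t,bt);p=onz(t,b[0],b[1],.018);e1=onz(t,b[4][0]-.5,b[1],.018);e2=onz(t,b[4][0]+b[2]-.5,b[1],.018)
    print(nm,b,p.round(4),np.linalg.norm(e1-e2).round(4))
b=blob(s,[256,278,278,302]);print('small scene',b,onz(s,b[0],b[1],.012).round(4))
print('barmid',tri(T(250,213),S(400,120)),onz(t,*T(250,213)[1:],.149).round(4))
print('bar ends',onz(t,*T(240,148)[1:],.149),onz(t,*T(255,280)[1:],.145))
print('lid corners top', [onz(t,*T(*p)[1:],.117).round(4) for p in [(57,113),(76,355),(299,335),(276,94)]])
print('pull ends',[onz(t,*T(*p)[1:],.04).round(4) for p in [(488,141),(500,268)]])
print('pull tri',tri(T(488,143),S(412,367)),tri(T(500,265),S(297,347)))
print('panel top ends',[onz(t,*T(*p)[1:],.062).round(4) for p in [(440,97),(461,319)]])
print('eraser',onz(t,*T(643,333)[1:],.014),'clip',onz(t,*T(684,265)[1:],.015),'black',onz(t,*T(629,426)[1:],.015))
E
```

```text
Traceback (most recent call last):
  File "h.py", line 11, in onz
    o,w=ray(c,u,v); return o+w*(z-o[2])/w[2]
                                        ~^^^
IndexError: invalid index to scalar variable.
```

```bash
python3 - <<'E'
from h import *
s=camera('scene');t=camera('top')
for c in (s,t): print({k:v for k,v in c.items() if k!='img'})
E
```

```text
{'intrinsics': array([[377.92061129,   0.        , 260.04959551],
       [  0.        , 377.92061129, 186.32449161],
       [  0.        ,   0.        ,   1.        ]]), 'k1': 0.01757746029704015, 'origin': array([ 0.63046825, -0.57634733,  0.72878075]), 'rotation': array([44.05937381,  1.18679435, 20.36619128])}
{'intrinsics': array([[398.27835899,   0.        , 259.00321424],
       [  0.        , 398.27835899, 187.36386283],
       [  0.        ,   0.        ,   1.        ]]), 'k1': -0.12784705901698923, 'origin': array([0.31189291, 0.01588736, 1.1274811 ]), 'rotation': array([  5.64809318,  -1.11514799, -88.47792137])}
```

Rotation is given as roll, pitch, yaw, so I'll convert it.

```bash
python3 - <<'E'
s=open('h.py').read()
s=s.replace("np.array(c['rotation'])","Rot.from_euler('xyz',c['rotation'],degrees=True).as_matrix()")
s="from scipy.spatial.transform import Rotation as Rot\n"+s
open('h.py','w').write(s)
E
cat > m.py <<'E'
from h import *
s=camera('scene');t=camera('top')
def tri(a,b):
    o1,d1=ray(*a);o2,d2=ray(*b)
    A=np.stack([d1,-d2],1);k=np.linalg.lstsq(A,o2-o1,rcond=None)[0]
    p,q=o1+k[0]*d1,o2+k[1]*d2; return np.round((p+q)/2,4),round(np.linalg.norm(p-q),4)
T=lambda u,v:(t,150+(u+.5)/3.3-.5,110+(v+.5)/3.3-.5)
S=lambda u,v:(s,130+(u+.5)/2.5-.5,100+(v+.5)/2.5-.5)
def blob(c,box):
    l,tp,r,b=[int(x) for x in box];im=c['img'][tp-4:b+4,l-4:r+4].astype(int)
    m=((im.min(2)>130)).astype(np.uint8);ct=max(cv2.findContours(m,cv2.RETR_EXTERNAL,2)[0],key=cv2.contourArea)
    x,y,w,h=cv2.boundingRect(ct);M=cv2.moments(ct);return M['m10']/M['m00']+l-4,M['m01']/M['m00']+tp-4,w,h,(x+l-4,y+tp-4)
E
python3 - <<'E'
from m import *
for nm,bt in [('small',[320,156,341,174]),('big',[303,201,329,227])]:
    b=blob(t,bt);p=onz(t,b[0],b[1],.018);e1=onz(t,b[4][0]-.5,b[1],.018);e2=onz(t,b[4][0]+b[2]-.5,b[1],.018)
    print(nm,b,p.round(4),np.linalg.norm(e1-e2).round(4))
b=blob(s,[256,278,278,302]);print('small scene',b,onz(s,b[0],b[1],.012).round(4))
print('barmid',tri(T(250,213),S(400,120)),onz(t,*T(250,213)[1:],.149).round(4))
print('bar ends',onz(t,*T(240,148)[1:],.149),onz(t,*T(255,280)[1:],.145))
print('lid corners top', [onz(t,*T(*p)[1:],.117).round(4) for p in [(57,113),(76,355),(299,335),(276,94)]])
print('pull ends',[onz(t,*T(*p)[1:],.04).round(4) for p in [(488,141),(500,268)]])
print('pull tri',tri(T(488,143),S(412,367)),tri(T(500,265),S(297,347)))
print('panel top ends',[onz(t,*T(*p)[1:],.062).round(4) for p in [(440,97),(461,319)]])
print('eraser',onz(t,*T(643,333)[1:],.014),'clip',onz(t,*T(684,265)[1:],.015),'black',onz(t,*T(629,426)[1:],.015))
E
```

```text
small (330.4659574468085, 164.77517730496453, 18, 18, (322, 156)) [ 0.4924 -0.2039  0.018 ] 0.0517
big (314.97244897959183, 211.90544217687074, 27, 26, (302, 199)) [ 0.3576 -0.1612  0.018 ] 0.0762
small scene (267.6666666666667, 288.40989399293284, 25, 25, (256, 277)) [ 0.4935 -0.2042  0.012 ]
barmid (array([0.4429, 0.0848, 0.1497]), np.float64(0.0074)) [0.4395 0.0834 0.149 ]
bar ends [0.48875452 0.09277596 0.149     ] [0.38956139 0.07820074 0.145     ]
lid corners top [array([0.5186, 0.2402, 0.117 ]), array([0.33  , 0.2159, 0.117 ]), array([0.3504, 0.0448, 0.117 ]), array([0.5383, 0.0687, 0.117 ])]
pull ends [array([ 0.5207, -0.1069,  0.04  ]), array([ 0.4136, -0.1187,  0.04  ])]
pull tri (array([ 0.5196, -0.1061,  0.0429]), np.float64(0.0025)) (array([ 0.4168, -0.1182,  0.0408]), np.float64(0.0016))
panel top ends [array([ 0.5522, -0.064 ,  0.062 ]), array([ 0.369 , -0.0848,  0.062 ])]
eraser [ 0.36365581 -0.24595809  0.014     ] clip [ 0.42300557 -0.2812208   0.015     ] black [ 0.28424665 -0.23447113  0.015     ]
```

>>> {"op": "apply_moves", "data": {
  "targets": [1.1,1.05,0,0,0,1.4,1,2.2,2.1,0,0,0,2.8,1,3.3,3.15,0,0,0,4.2,1,4.4,4.2,-0.2,0,0,5.6,1,5.5,5.2,-0.4,0,0,7.0,1]
}}

```text
time: 1.6
ee_pos: [0.3147, -0.3722, 0.2195]
tcp_rot: [179.9, 0.0, 58.0]
wrist_force: [0.1, 0.0, -0.4]
opening: 0.0855
```

>>> {"op": "apply_moves", "data": {
  "targets": [1.1,1.05,0,0,0,1.4,1,2.2,2.1,-0.5,0,0,2.8,1,3.3,3.15,-1,0,0,4.2,1,4.4,4.2,-1.5,0,0,5.6,1,5.5,5.2,-2,0,0,6.5,1]
}}

```text
time: 2.1
ee_pos: [0.4799, -0.2159, 0.1589]
tcp_rot: [180.0, 0.0, 97.0]
wrist_force: [-0.5, -0.3, 0.8]
opening: 0.0854
```

```bash
python3 - <<'E'
from h import *
c=snap('wrist','w1.png')
print(c['origin'],c['rotation'],bot.get_obs()['ee_pos'])
for r in recognise('tape_roll','wrist'): print(r)
E
```

```text
[ 0.47017361 -0.13317629  0.30274886] [-18.86929474  -0.0497619    6.98785322] [ 0.48279114 -0.21194476  0.15580689]
{'box': [250.0, 143.4, 294.6, 191.6], 'conf': 0.97}
{'box': [57.6, 152.4, 109.6, 196.6], 'conf': 0.83}
{'box': [104.3, 76.5, 181.8, 151.9], 'conf': 0.68}
```

View pics/w1.png

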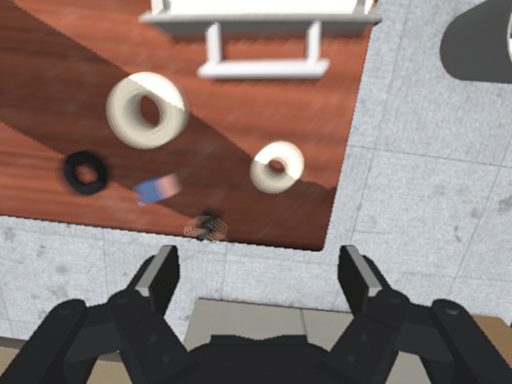

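```bash
python3 - <<'E'
from h import *
c=snap('wrist','w2.png')
print(c['origin'],c['rotation'],bot.get_obs()['ee_pos'])
for r in recognise('tape_roll','wrist'):
    b=r['box'];print(r,onz(c,(b[0]+b[2])/2,(b[1]+b[3])/2,.010))
    print(onz(c,b[0],(b[1]+b[3])/2,.012)-onz(c,b[2],(b[1]+b[3])/2,.012))
for r in recognise('drawer_pull','wrist'): print(r)
E
```

```text
[ 0.47125286 -0.13151831  0.30073877] [-18.71405031   0.09783628   7.10137655] [ 0.47951964 -0.21545273  0.15789218]
{'box': [251.4, 146.2, 296.7, 196.4], 'conf': 0.91} [ 0.49702497 -0.20536335  0.01      ]
[-0.04791738 -0.00600833  0.        ]
{'box': [102.9, 74.8, 183.8, 150.8], 'conf': 0.64} [ 0.35701701 -0.16099706  0.01      ]
[-0.08219847 -0.0094255   0.        ]
{'box': [55.3, 155.5, 109.6, 199.5], 'conf': 0.63} [ 0.28897592 -0.23808923  0.01      ]
[-0.06118084 -0.00747895  0.        ]
{'box': [137.0, 1.7, 385.1, 83.5], 'conf': 0.69}
```

View pics/w2.png

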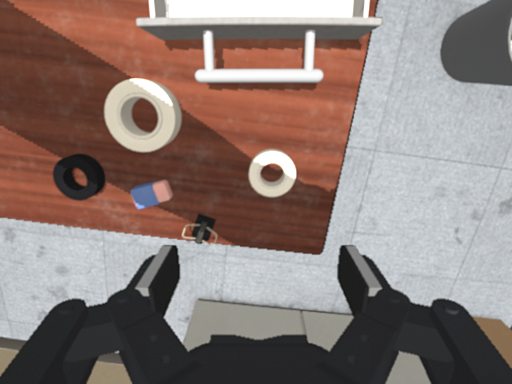

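>>> {"op": "apply_moves", "data": {
  "targets": [0.55,0.42,-1,0,0,0,1,0.55,0.42,-2.4,0,0,0,1,0.55,0.42,-3.8,0,0,0,1,0.55,0.42,-4.8,0,0,0,1,0.55,0.42,-5.2,0,0,0,1],
  "newtons": 30
}}

```text
time: 2.85
ee_pos: [0.4931, -0.2056, 0.0009]
tcp_rot: [-179.8, -0.1, 96.5]
wrist_force: [-1.0, 0.2, -0.3]
opening: 0.0853
```

>>> {"op": "apply_moves", "data": {
  "targets": [0,0,0,0,0,0,1,0,0,0,0,0,0,0.3,0,0,0,0,0,0,0.3,0,0,0,0,0,0,0.3,0,0,0,0,0,0,0.3],
  "newtons": 30
}}

```text
time: 3.35
ee_pos: [0.4962, -0.2055, 0.0054]
tcp_rot: [179.9, 0.1, 96.7]
wrist_force: [-1.6, -1.0, 6.4]
opening: 0.0469
```

>>> {"op": "apply_moves", "data": {
  "targets": [0,0,0,0,0,0,0.3,0,0,0,0,0,0,0.3,0,0,0,0,0,0,0.3,0,0,0,0,0,0,0.3]
}}

```text
time: 3.75
ee_pos: [0.4963, -0.2055, 0.0054]
tcp_rot: [179.9, 0.1, 96.7]
wrist_force: [-1.9, -0.9, 6.8]
opening: 0.0464
```

>>> {"op": "apply_moves", "data": {
  "targets": [0,0,0.5,0,0,0,0.3,0,0,1.5,0,0,0,0.3,0,0,2.8,0,0,0,0.3,0,0,4,0,0,0,0.3,0,0,4,0,0,0,0.3]
}}

```text
time: 4.25
ee_pos: [0.4975, -0.2058, 0.1303]
tcp_rot: [179.5, 0.3, 96.7]
wrist_force: [0.4, 0.6, -0.6]
opening: 0.0467
```

```bash
python3 - <<'E'
from h import *
c=snap('wrist','w3.png')
o=bot.get_obs();print(o['ee_pos'],o['opening'],o['wrist_force'])
E
```

```text
[ 0.4967744  -0.20549223  0.12745462] 0.04675950942825842 [ 0.09716572 -0.40041126 -1.00409124]
```

View pics/w3.png

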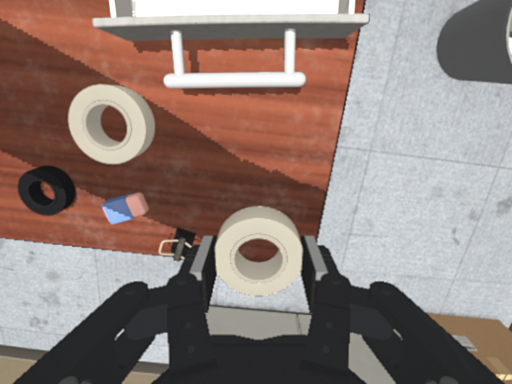

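The roll is held level between the fingers at (260,250), and nothing else has moved. I'll refine the drawer position from this view.

```bash
python3 - <<'E'
from h import *
c=camera('wrist')
for n,p,z in [('pullL',(166,81),.04),('pullR',(304,79),.04),('panL',(95,21),.062),('panR',(368,17),.062),('rimLin',(136,17),.062),('roll',(260,250),.1)]: print(n,onz(c,*p,z).round(4))
E
```

```text
pullL [ 0.4157 -0.12    0.04  ]
pullR [ 0.5219 -0.1064  0.04  ]
panL [ 0.3737 -0.0869  0.062 ]
panR [ 0.5548 -0.064   0.062 ]
rimLin [ 0.4015 -0.0819  0.062 ]
roll [ 0.5009 -0.2243  0.1   ]
```

>>> {"op": "apply_moves", "data": {
  "targets": [-0.25,1.2,0,0,0,0,0.3,-0.5,2.5,0,0,0,0,0.3,-0.8,3.8,0,0,0,0,0.3,-1.1,5.0,0,0,0,0,0.3,-1.2,5.6,0,0,0,0,0.3]
}}

```text
time: 4.85
ee_pos: [0.4577, -0.0347, 0.1225]
tcp_rot: [-179.9, -0.0, 96.8]
wrist_force: [-0.3, 0.0, -0.1]
opening: 0.0469
```

>>> {"op": "apply_moves", "data": {
  "targets": [0,0,0,0,0,0,0.3,0,0,-0.8,0,0,0,0.3,0,0,-1.8,0,0,0,0.3,0,0,-2.5,0,0,0,0.3,0,0,-2.5,0,0,0,0.3]
}}

```text
time: 5.35
ee_pos: [0.4571, -0.0375, 0.045]
tcp_rot: [-179.7, -0.1, 96.7]
wrist_force: [-0.7, 0.4, -0.3]
opening: 0.0468
```

```bash
python3 - <<'E'
from h import *
c=snap('wrist','w4.png');snap('scene','s4.png')
a=cv2.imread('pics/s4.png');cv2.imwrite('pics/s4c.png',cv2.resize(a[100:300,130:370],None,fx=2.5,fy=2.5))
o=bot.get_obs();print(o['ee_pos'],o['opening'],o['wrist_force'])
E
```

```text
[ 0.45901757 -0.03745259  0.04833167] 0.046650112365822755 [-0.17601213 -0.00154057  0.06402867]
```

View pics/w4.png

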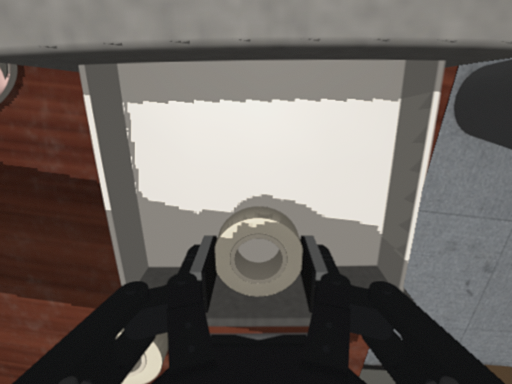

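View pics/s4c.png

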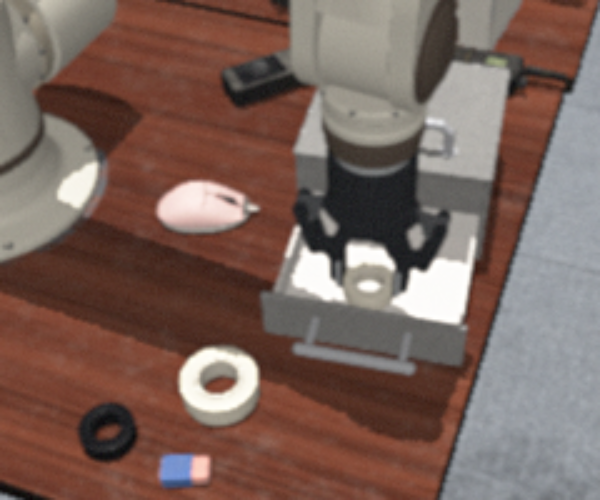

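The roll is centred in the drawer between the side walls. I'll move it slightly further in, lower it and release.

>>> {"op": "apply_moves", "data": {
  "targets": [0,0.3,-0.3,0,0,0,0.3,0,0.3,-0.7,0,0,0,0.3,0,0.3,-0.95,0,0,0,0.3,0,0.3,-1.0,0,0,0,0.3,0,0.3,-1.05,0,0,0,0.3]
}}

```text
time: 5.95
ee_pos: [0.4591, -0.0279, 0.0166]
tcp_rot: [-180.0, -0.0, 96.7]
wrist_force: [0.6, 0.3, -0.6]
opening: 0.0466
```

>>> {"op": "apply_moves", "data": {
  "targets": [0,0,0,0,0,0,0.3,0,0,0,0,0,0,0.3]
}}

```text
time: 6.15
ee_pos: [0.4594, -0.028, 0.0171]
tcp_rot: [180.0, 0.0, 96.7]
wrist_force: [-0.6, 0.3, -0.4]
opening: 0.0466
```

>>> {"op": "apply_moves", "data": {
  "targets": [0,0,-0.05,0,0,0,0.3,0,0,-0.05,0,0,0,0.3]
}}

```text
time: 6.35
ee_pos: [0.4595, -0.028, 0.0155]
tcp_rot: [180.0, 0.0, 96.7]
wrist_force: [1.1, -0.7, 0.1]
opening: 0.0466
```

>>> {"op": "apply_moves", "data": {
  "targets": [0,0,0,0,0,0,0.9,0,0,0,0,0,0,0.9,0,0,0,0,0,0,0.9,0,0,0,0,0,0,0.9,0,0,0,0,0,0,0.9]
}}

```text
time: 6.85
ee_pos: [0.4592, -0.0279, 0.0153]
tcp_rot: [-180.0, -0.0, 96.7]
wrist_force: [-0.3, -0.4, -0.0]
opening: 0.077
```

>>> {"op": "apply_moves", "data": {
  "targets": [0,0,0.5,0,0,0,0.9,0,0,1.5,0,0,0,0.9,0,0,2.9,0,0,0,0.9,0,-0.5,4.3,0,0,0,0.9,0,-1.5,5,0,0,0,0.9]
}}

```text
time: 7.35
ee_pos: [0.4602, -0.0725, 0.1691]
tcp_rot: [179.8, 0.1, 96.8]
wrist_force: [2.0, -0.7, -1.0]
opening: 0.0769
```

```bash
python3 - <<'E'
from h import *
c=snap('wrist','w5.png')
c=snap('wrist','w5.png')
for r in recognise('tape_roll','wrist'): print(r)
o=bot.get_obs();print(o['time'],o['ee_pos'],o['q'],o['opening'],o['wrist_force'])
E
```

```text
{'box': [238.1, 106.3, 284.5, 154.9], 'conf': 0.92}
{'box': [131.1, 202.3, 196.5, 259.0], 'conf': 0.89}
{'box': [89.3, 259.6, 134.1, 293.5], 'conf': 0.65}
7.5 [ 0.45994433 -0.07397222  0.16670882] [-9.13615716e+00 -7.52548652e+00 -9.35422492e+00  8.80129329e+01
 -6.63069280e-04  7.42953744e+01] 0.07664430128672355 [ 0.85708388 -0.86875222 -0.91326704]
```

View pics/w5.png

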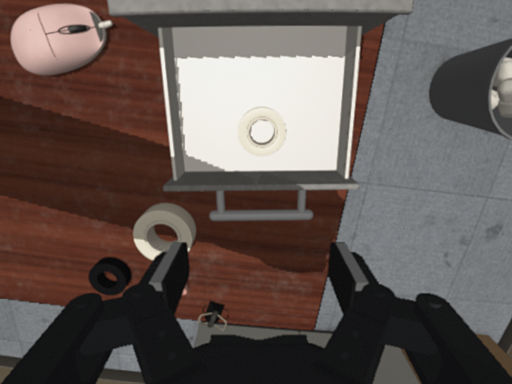

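The roll lies flat and free in the drawer at (262,131). The wrist camera sits on the box side of the tool, so I'll turn the tool half round while moving outside the pull. That keeps the camera clear of the lid bar during the push.

>>> {"op": "apply_moves", "data": {
  "targets": [0.1,-0.6,0,0,0,1.4,0.5,0.2,-1.2,0,0,0,2.8,0,0.3,-1.8,0,0,0,4.2,0,0.4,-2.4,0,0,0,5.6,0,0.5,-2.9,0,0,0,7.0,0]
}}

```text
time: 8.0
ee_pos: [0.4739, -0.1599, 0.1638]
tcp_rot: [-180.0, -0.1, 139.0]
wrist_force: [-0.4, -0.1, -0.0]
opening: 0.0035
```

>>> {"op": "apply_moves", "data": {
  "targets": [0,0,0,0,0,1.4,0,0,0,0,0,0,2.8,0,0,0,0,0,0,4.2,0,0,0,0,0,0,5.6,0,0,0,0,0,0,7.0,0]
}}

```text
time: 8.5
ee_pos: [0.4738, -0.159, 0.1638]
tcp_rot: [179.9, -0.1, -178.9]
wrist_force: [-0.3, 0.1, 0.4]
opening: 0.0001
```

>>> {"op": "apply_moves", "data": {
  "targets": [0,0,0,0,0,1.4,0,0,0,0,0,0,2.8,0,0,0,0,0,0,4.2,0,0,0,0,0,0,5.6,0,0,0,0,0,0,7.0,0]
}}

```text
time: 9.0
ee_pos: [0.4738, -0.159, 0.1638]
tcp_rot: [179.9, -0.1, -136.9]
wrist_force: [0.6, -0.2, 0.2]
opening: 0.0
```

>>> {"op": "apply_moves", "data": {
  "targets": [0,0,0,0,0,1.4,0,0,0,0,0,0,2.8,0,0,0,0,0,0,4.2,0,0,0,0,0,0,5.6,0,0,0,0,0,0,7.0,0]
}}

```text
time: 9.5
ee_pos: [0.4738, -0.159, 0.1638]
tcp_rot: [179.9, 0.0, -94.9]
wrist_force: [-1.1, 0.8, 0.3]
opening: 0.0001
```

>>> {"op": "apply_moves", "data": {
  "targets": [0,0,0,0,0,1.0,0,0,0,0,0,0,2.0,0,0,0,0,0,0,2.0,0]
}}

```text
time: 9.8
ee_pos: [0.4738, -0.1591, 0.164]
tcp_rot: [179.9, 0.1, -83.2]
wrist_force: [0.5, -0.2, 0.3]
opening: 0.0
```

```bash
python3 - <<'E'
from h import *
o=bot.get_obs();print(o['time'],o['ee_pos'],o['tcp_rot'],o['q'],o['opening'],o['wrist_force'])
E
```

```text
9.8 [ 0.47383728 -0.15912063  0.16395126] [ 1.79900344e+02  5.77435512e-02 -8.31994986e+01] [-1.85681153e+01 -2.61621298e+00 -5.09942097e+00  8.76315777e+01
  9.47870067e-03 -1.15368676e+02] 3.23346458329155e-05 [ 0.46899662 -0.15633429  0.28800665]
```

>>> {"op": "apply_moves", "data": {
  "targets": [0,0,-1,0.7,0,0,0,0,0,-2.2,1.4,0,0,0,0,0,-3.4,2,0,0,0,0,0,-4.4,2,0,0,0,0,0,-4.55,2,0,0,0]
}}

```text
time: 10.3
ee_pos: [0.4716, -0.1588, 0.0244]
tcp_rot: [-179.0, 12.1, -83.4]
wrist_force: [-1.4, 0.8, 0.3]
opening: -0.0002
```

```bash
python3 - <<'E'
from h import *
snap('scene','s6.png');snap('top','t6.png')
a=cv2.imread('pics/s6.png');cv2.imwrite('pics/s6c.png',cv2.resize(a[100:340,130:370],None,fx=2.5,fy=2.5))
o=bot.get_obs();print(o['time'],o['ee_pos'],o['tcp_rot'],o['wrist_force'])
E
```

```text
10.4 [ 0.47358662 -0.15928028  0.02822397] [-178.7143815    11.97651856  -83.27527074] [-0.08007406 -0.73371484  0.70636903]
```

View pics/s6c.png

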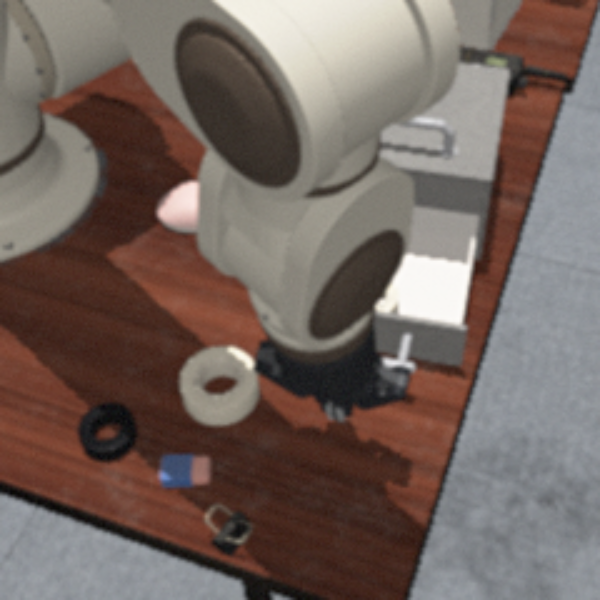

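The shut fingers are outside the pull, with the big roll well clear. Now I'll push.

>>> {"op": "apply_moves", "data": {
  "targets": [-0.05,0.4,0,0,0,0,0,-0.11,0.9,0,0,0,0,0,-0.17,1.4,0,0,0,0,0,-0.24,1.9,0,0,0,0,0,-0.3,2.4,0,0,0,0,0]
}}

```text
time: 10.9
ee_pos: [0.4653, -0.0864, 0.0294]
tcp_rot: [-178.5, 11.9, -83.1]
wrist_force: [-0.5, -1.1, 1.9]
opening: 0.0001
```

>>> {"op": "apply_moves", "data": {
  "targets": [-0.06,0.5,0,0,0,0,0,-0.12,1.0,0,0,0,0,0,-0.18,1.5,0,0,0,0,0,-0.25,2.0,0,0,0,0,0,-0.3,2.4,0,0,0,0,0]
}}

```text
time: 11.4
ee_pos: [0.4559, -0.0145, 0.0287]
tcp_rot: [-178.6, 11.9, -83.1]
wrist_force: [0.4, -1.5, 0.0]
opening: 0.0002
```

>>> {"op": "apply_moves", "data": {
  "targets": [-0.03,0.2,0,0,0,0,0,-0.05,0.4,0,0,0,0,0]
}}

```text
time: 11.6
ee_pos: [0.4544, -0.0033, 0.0287]
tcp_rot: [-178.6, 11.9, -83.1]
wrist_force: [-0.3, -1.9, 0.4]
opening: -0.0
```

Now small steps until the force rises at the stop.

>>> {"op": "apply_moves", "data": {
  "targets": [-0.015,0.13,0,0,0,0,0,-0.03,0.25,0,0,0,0,0]
}}

```text
time: 11.8
ee_pos: [0.4537, 0.0037, 0.0287]
tcp_rot: [-178.6, 11.9, -83.2]
wrist_force: [-0.0, -1.3, 0.6]
opening: 0.0
```

>>> {"op": "apply_moves", "data": {
  "targets": [-0.01,0.1,0,0,0,0,0,-0.02,0.15,0,0,0,0,0]
}}

```text
time: 12.0
ee_pos: [0.4536, 0.0046, 0.0287]
tcp_rot: [-178.6, 11.4, -83.3]
wrist_force: [-1.2, -31.0, 1.5]
opening: -0.0004
```

The force jumped to 31 N, so the drawer is on its stop. I'll back off, rise and look.

>>> {"op": "apply_moves", "data": {
  "targets": [0.05,-0.4,0,0,0,0,0,0.2,-1.5,0,0,0,0,0,0.3,-2.5,0.5,-0.7,0,0,0,0.3,-2.5,2,-1.4,0,0,0,0.3,-2.5,3.5,-2,0,0,0]
}}

```text
time: 12.5
ee_pos: [0.4616, -0.0679, 0.1344]
tcp_rot: [179.9, -0.1, -83.5]
wrist_force: [1.3, 0.1, -0.3]
opening: -0.0
```

>>> {"op": "apply_moves", "data": {
  "targets": [0,0,1.5,0,0,0,0.3,0,0,3,0,0,0,0.6,0,0,3.8,0,0,0,0.6,0,0,3.8,0,0,0,0.6]
}}

```text
time: 12.9
ee_pos: [0.4634, -0.0671, 0.2515]
tcp_rot: [-179.7, -0.0, -83.3]
wrist_force: [-1.1, 0.1, 0.1]
opening: 0.0514
```

```bash
python3 - <<'E'
from h import *
for n in ['scene','top','wrist']: snap(n,n[0]+'7.png')
a=cv2.imread('pics/s7.png');b=cv2.imread('pics/t7.png')
cv2.imwrite('pics/c7.png',np.hstack([cv2.resize(a[100:340,170:370],(400,480)),cv2.resize(b[110:270,150:270],(360,480),interpolation=cv2.INTER_CUBIC)]))
o=bot.get_obs();print(o['time'],o['ee_pos'],o['tcp_rot'],o['q'],o['opening'],o['wrist_force'])
for n in ['scene','top']:
  for r in recognise('lid_bar',n)[:2]+recognise('drawer_pull',n)[:2]: print(n,r)
E
```

```text
13.05 [ 0.46209458 -0.06696225  0.24669924] [ 1.79931779e+02  3.93352552e-02 -8.33294234e+01] [-8.25782445e+00 -5.90530026e+00  9.90509574e-01  9.69718610e+01
  2.04331936e-02 -1.04928438e+02] 0.05147538554140028 [ 0.18078713  0.4299522  -0.91747461]
scene {'box': [245.7, 122.9, 334.3, 173.0], 'conf': 0.97}
scene {'box': [248.1, 171.5, 325.5, 202.4], 'conf': 0.83}
scene {'box': [191.3, 282.0, 214.5, 297.6], 'conf': 0.48}
top {'box': [164.4, 137.9, 242.7, 218.3], 'conf': 0.76}
top {'box': [237.1, 160.2, 255.1, 198.7], 'conf': 0.54}
```

View pics/c7.png

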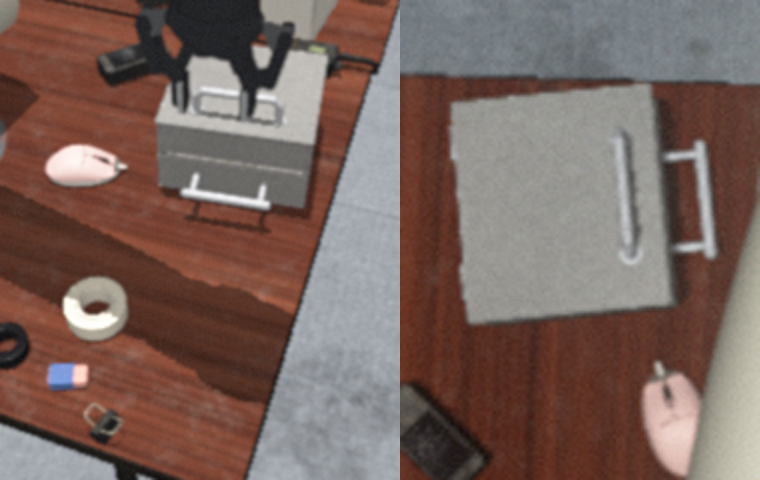

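View pics/w7.png

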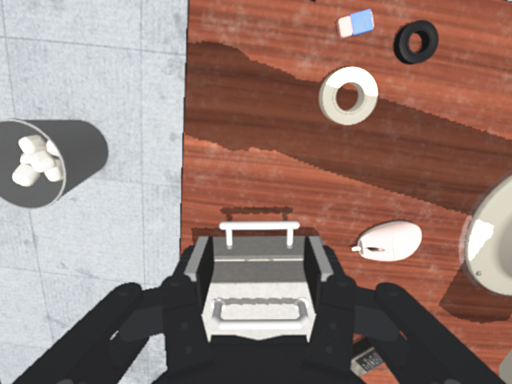

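The drawer is shut flush (pull at the front, no gap), the lid is shut, and the other objects are undisturbed. Now I'll locate the bar in the wrist view (about row 321, columns 214–303).

```bash
python3 - <<'E'
from h import *
a=cv2.imread('pics/w7.png');cv2.imwrite('pics/w7c.png',cv2.resize(a[210:350,190:330],None,fx=4,fy=4,interpolation=cv2.INTER_CUBIC))
c=camera('wrist');o=bot.get_obs();print(o['ee_pos'],c['origin'],c['rotation'])
for p,z in [((214,321),.149),((303,321),.149),((222,227),.04),((298,226),.04)]: print(onz(c,*p,z).round(4))
print(proj(c,(.4414,.0849,.149)))
E
```

```text
[ 0.46187904 -0.06686986  0.24684591] [ 0.47229425 -0.14929512  0.39038649] [-1.88123797e+01 -8.88686892e-02 -1.73358291e+02]
[0.4932 0.088  0.149 ]
[0.3961 0.0768 0.149 ]
[0.5018 0.0278 0.04  ]
[0.3973 0.0142 0.04  ]
(np.float64(261.19135043947597), np.float64(323.1626492483879))
```

View pics/w7c.png

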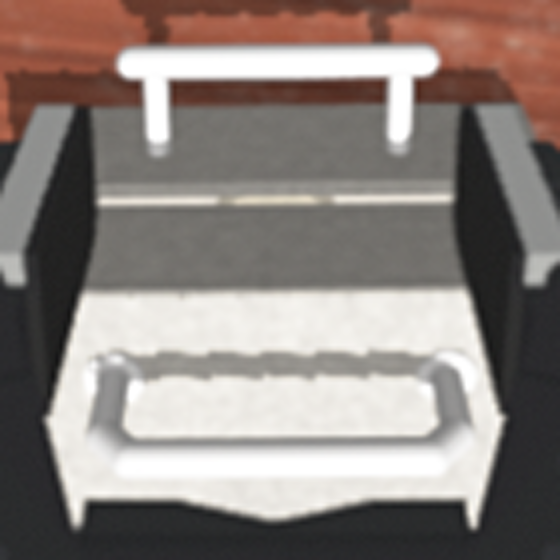

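>>> {"op": "apply_moves", "data": {
  "targets": [-0.1,0.6,0,0,0,-1.4,0.7,-0.2,1.2,0,0,0,-2.8,0.7,-0.3,1.8,0,0,0,-4.2,0.7,-0.4,2.4,0,0,0,-5.6,0.7,-0.5,3.0,0,0,0,-7,0.7]
}}

```text
time: 13.8
ee_pos: [0.4469, 0.0238, 0.2474]
tcp_rot: [180.0, -0.0, -125.7]
wrist_force: [0.7, 0.0, 0.2]
opening: 0.0597
```

>>> {"op": "apply_moves", "data": {
  "targets": [-0.05,0.6,0,0,0,-1.4,0.7,-0.1,1.2,0,0,0,-2.8,0.7,-0.15,1.6,0,0,0,-4.2,0.7,-0.2,2.0,0,0,0,-5.6,0.7,-0.2,2.05,0,0,0,-7,0.7]
}}

```text
time: 14.3
ee_pos: [0.4409, 0.0856, 0.2473]
tcp_rot: [180.0, -0.0, -167.6]
wrist_force: [0.2, 0.4, -0.1]
opening: 0.0599
```

>>> {"op": "apply_moves", "data": {
  "targets": [0,0,0,0,0,-1,0.7,0,0,0,0,0,-1,0.7,0,0,0,0,0,-1,0.7]
}}

```text
time: 14.6
ee_pos: [0.4411, 0.0846, 0.2475]
tcp_rot: [-180.0, -0.0, -173.1]
wrist_force: [-0.5, 0.7, 0.4]
opening: 0.0598
```

```bash
python3 - <<'E'
from h import *
for n in ['scene','wrist']: snap(n,n[0]+'8.png')
o=bot.get_obs();print(o['time'],o['ee_pos'],o['tcp_rot'],o['q'],o['opening'],o['wrist_force'])
E
```

```text
14.7 [0.44116207 0.08451071 0.24763427] [ 1.79998843e+02 -1.37614093e-02 -1.73180560e+02] [ 1.08430782e+01 -8.32358510e+00 -1.07627263e+00  9.72609588e+01
  2.11960811e-03  4.02363824e+00] 0.05972640076770262 [ 0.05544023 -0.54272377 -0.06923919]
```

View pics/w8.png

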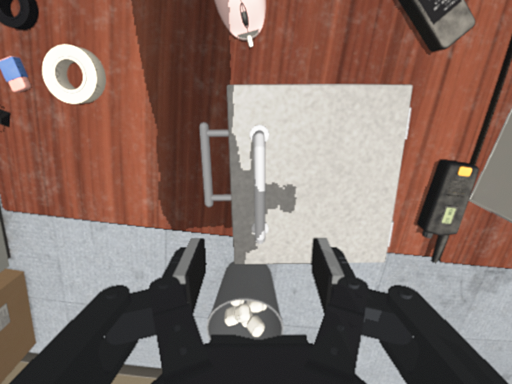

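The bar at column 258 lies centred between the fingers (~259). I'll go down and close.

>>> {"op": "apply_moves", "data": {
  "targets": [0,0,-1,0,0,0,0.7,0,0,-2.3,0,0,0,0.7,0,0,-3.3,0,0,0,0.7,0,0,-3.8,0,0,0,0.7,0,0,-3.8,0,0,0,0.7],
  "newtons": 40
}}

```text
time: 15.2
ee_pos: [0.4403, 0.0843, 0.1322]
tcp_rot: [-180.0, -0.2, -173.3]
wrist_force: [-0.0, -0.5, 1.1]
opening: 0.0597
```

>>> {"op": "apply_moves", "data": {
  "targets": [0,0,0,0,0,0,0,0,0,0,0,0,0,0,0,0,0,0,0,0,0,0,0,0,0,0,0,0,0,0,0,0,0,0,0],
  "newtons": 40
}}

```text
time: 15.7
ee_pos: [0.4418, 0.0855, 0.1351]
tcp_rot: [179.9, 0.1, -173.3]
wrist_force: [-0.7, 5.2, 4.3]
opening: 0.0082
```

>>> {"op": "apply_moves", "data": {
  "targets": [0,0,0,0,0,0,0,0,0,0,0,0,0,0,0,0,0,0,0,0,0]
}}

```text
time: 16.0
ee_pos: [0.4418, 0.0855, 0.1351]
tcp_rot: [179.9, 0.1, -173.3]
wrist_force: [0.1, 5.2, 4.5]
opening: 0.0081
```

```bash
python3 - <<'E'
import numpy as np
ox=np.array([-.1219,.9925]);oy=np.array([-.9925,-.1219]);d=.014;r=np.hypot(.143,.039);a=np.arctan2(.039,.143)
def P(f):
    ps=f*24/45; x=-r*np.cos(a+f)-d*np.sin(ps); z=r*np.sin(a+f)-d*np.cos(ps)
    return np.r_[ox*x,z]/.03, np.r_[oy*np.degrees(ps),0]/6
N=20;prev=P(0)
for k in range(1,N+1):
    q=P(np.radians(45.*k/N)); print(k,np.round(np.r_[q[0]-prev[0],q[1]-prev[1]],2))
    if k%5==0: prev=q;print()
E
```

```text
1 [-0.01  0.04  0.19 -0.2  -0.02  0.  ]
2 [-0.01  0.1   0.37 -0.4  -0.05  0.  ]
3 [-0.02  0.16  0.55 -0.6  -0.07  0.  ]
4 [-0.03  0.22  0.73 -0.79 -0.1   0.  ]
5 [-0.04  0.29  0.91 -0.99 -0.12  0.  ]

6 [-0.01  0.08  0.17 -0.2  -0.02  0.  ]
7 [-0.02  0.17  0.34 -0.4  -0.05  0.  ]
8 [-0.03  0.26  0.51 -0.6  -0.07  0.  ]
9 [-0.04  0.36  0.67 -0.79 -0.1   0.  ]
10 [-0.06  0.46  0.83 -0.99 -0.12  0.  ]

11 [-0.01  0.11  0.15 -0.2  -0.02  0.  ]
12 [-0.03  0.23  0.3  -0.4  -0.05  0.  ]
13 [-0.04  0.35  0.45 -0.6  -0.07  0.  ]
14 [-0.06  0.48  0.58 -0.79 -0.1   0.  ]
15 [-0.08  0.61  0.72 -0.99 -0.12  0.  ]

16 [-0.02  0.14  0.13 -0.2  -0.02  0.  ]
17 [-0.03  0.28  0.25 -0.4  -0.05  0.  ]
18 [-0.05  0.43  0.37 -0.6  -0.07  0.  ]
19 [-0.07  0.58  0.47 -0.79 -0.1   0.  ]
20 [-0.09  0.74  0.58 -0.99 -0.12  0.  ]
```

>>> {"op": "apply_moves", "data": {
  "targets": [-0.01,0.04,0.19,-0.2,-0.02,0,0,-0.01,0.1,0.37,-0.4,-0.05,0,0,-0.02,0.16,0.55,-0.6,-0.07,0,0,-0.03,0.22,0.73,-0.8,-0.1,0,0,-0.04,0.29,0.91,-1.0,-0.12,0,0],
  "newtons": 50
}}

```text
time: 16.5
ee_pos: [0.4406, 0.0937, 0.1615]
tcp_rot: [-173.9, 0.1, -173.3]
wrist_force: [5.3, 4.0, -5.8]
opening: 0.008
```

>>> {"op": "apply_moves", "data": {
  "targets": [-0.01,0.08,0.17,-0.2,-0.02,0,0,-0.02,0.17,0.34,-0.4,-0.05,0,0,-0.03,0.26,0.51,-0.6,-0.07,0,0,-0.04,0.36,0.67,-0.8,-0.1,0,0,-0.06,0.46,0.83,-1.0,-0.12,0,0]
}}

```text
time: 17.0
ee_pos: [0.4388, 0.1073, 0.1865]
tcp_rot: [-167.8, 0.1, -173.3]
wrist_force: [6.9, 1.8, -5.0]
opening: 0.0077
```

```bash
python3 - <<'E'
from h import *
snap('scene','s9.png')
a=cv2.imread('pics/s9.png');cv2.imwrite('pics/s9c.png',cv2.resize(a[60:300,170:370],None,fx=2.5,fy=2.5))
o=bot.get_obs();print(o['time'],o['ee_pos'],o['tcp_rot'],o['opening'],o['wrist_force'])
E
```

```text
17.05 [0.43874541 0.10770882 0.18702825] [-1.67739406e+02  1.24693948e-01 -1.73287466e+02] 0.007792198882075956 [ 6.12061876 -2.19548488 -1.47589843]
```

View pics/s9c.png

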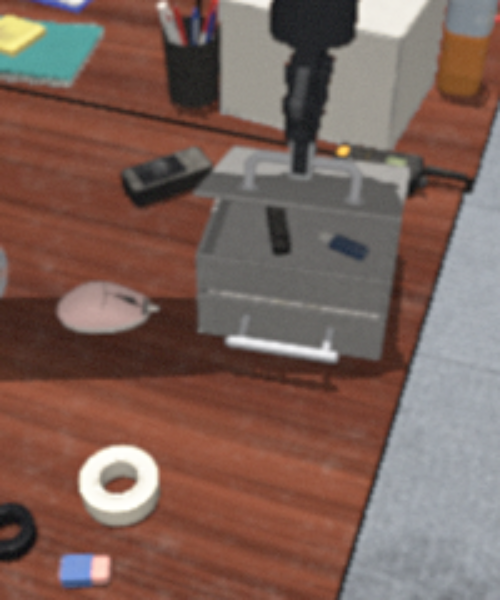

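The lid is up about 22°, the bar is held in its middle, and the forces are low. I'll continue.

>>> {"op": "apply_moves", "data": {
  "targets": [-0.01,0.11,0.15,-0.2,-0.02,0,0,-0.03,0.23,0.3,-0.4,-0.05,0,0,-0.04,0.35,0.45,-0.6,-0.07,0,0,-0.06,0.48,0.58,-0.8,-0.1,0,0,-0.08,0.61,0.72,-1.0,-0.12,0,0]
}}

```text
time: 17.55
ee_pos: [0.4365, 0.1253, 0.2083]
tcp_rot: [-161.7, 0.2, -173.3]
wrist_force: [6.3, -0.3, -5.0]
opening: 0.0085
```

>>> {"op": "apply_moves", "data": {
  "targets": [-0.02,0.14,0.13,-0.2,-0.02,0,0,-0.03,0.28,0.25,-0.4,-0.05,0,0,-0.05,0.43,0.37,-0.6,-0.07,0,0,-0.07,0.58,0.47,-0.8,-0.1,0,0,-0.09,0.74,0.58,-1.0,-0.12,0,0]
}}

```text
time: 18.05
ee_pos: [0.4337, 0.1472, 0.2261]
tcp_rot: [-155.6, 0.2, -173.3]
wrist_force: [5.6, -3.3, -0.9]
opening: 0.0077
```

>>> {"op": "apply_moves", "data": {
  "targets": [0,0,0,0,0,0,0,0,0,0,0,0,0,0,0,0,0,0,0,0,0]
}}

```text
time: 18.35
ee_pos: [0.4337, 0.1471, 0.226]
tcp_rot: [-155.7, 0.2, -173.3]
wrist_force: [6.4, -3.7, 1.3]
opening: 0.008
```

```bash
python3 - <<'E'
from h import *
for n in ['scene','top']: c=snap(n,n[0]+'10.png')
a=cv2.imread('pics/s10.png');b=cv2.imread('pics/t10.png')
cv2.imwrite('pics/c10.png',np.hstack([cv2.resize(a[60:300,170:370],(400,480)),cv2.resize(b[110:270,150:270],(360,480))]))
o=bot.get_obs();print(o['time'],o['ee_pos'],o['tcp_rot'],o['q'],o['opening'],o['wrist_force'])
ps=np.radians(180+o['tcp_rot'][0] if o['tcp_rot'][0]<0 else 0)
ox=np.array([-.1219,.9925]);H=np.array([.424,.2268])
x=(o['ee_pos'][:2]-H)@ox; z=o['ee_pos'][2]-.11
for d in (.012,.014,.017):
  bx,bz=x+d*np.sin(ps),z+d*np.cos(ps);print(d,bx,bz,np.hypot(bx,bz),np.degrees(np.arctan2(bz,-bx))-15.25)
E
```

```text
18.45 [0.43372595 0.1470655  0.22600415] [-155.68053531    0.18350997 -173.28864646] [ 32.15693034   0.59442007   1.83966144 102.0740084  -21.90868905
  27.5870893 ] 0.007821583220141318 [ 5.5752169  -2.69282535  0.66412601]
0.012 -0.0753801972274375 0.12693931168897657 0.147633881565576 44.04694677679379
0.014 -0.07455654930861277 0.1287618385353675 0.1487894153084004 44.67801070227144
0.017 -0.07332107743037568 0.1314956288049539 0.1505559058634412 45.60625667415183
```

View pics/c10.png

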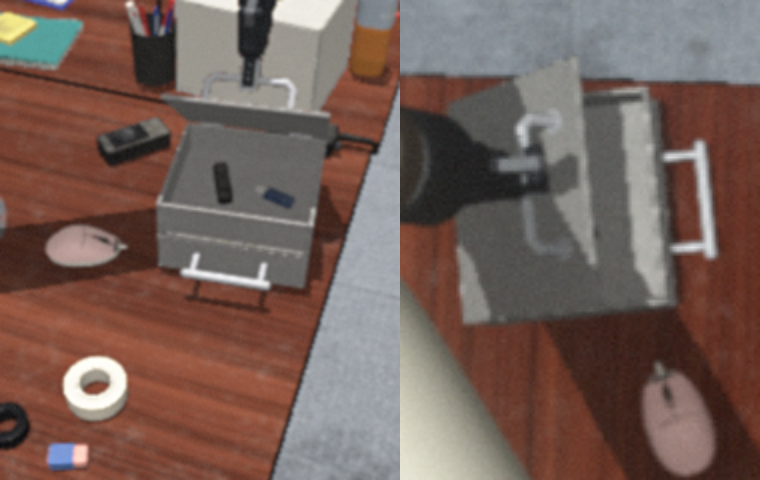

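```bash
python3 - <<'E'
from h import *
c=camera('scene')
ox=np.array([-.1219,.9925,0]);oy=np.array([-.9925,-.1219,0]);H=np.array([.424,.2268,.11])
a=cv2.imread('pics/s10.png')
big=cv2.resize(a[80:140,240:350],None,fx=7,fy=7,interpolation=cv2.INTER_CUBIC)
for f,col in ((39,(255,0,0)),(45,(0,255,0)),(51,(0,0,255))):
    F=np.radians(f);e=-np.cos(F)*ox+np.sin(F)*np.array([0,0,1]);n=np.sin(F)*ox+np.cos(F)*np.array([0,0,1])
    for A,B in (((.143,.039,-.04),(.143,.039,.04)),((.17,.007,-.095),(.17,.007,.095))):
        q=[tuple(int(round((v-s+.5)*7)) for v,s in zip(proj(c,H+x*e+z*n+y*oy),(240,80))) for x,z,y in (A,B)]
        cv2.line(big,q[0],q[1],col,1)
cv2.imwrite('pics/chk.png',big)
E
```

```text
(no output)
```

View pics/chk.png

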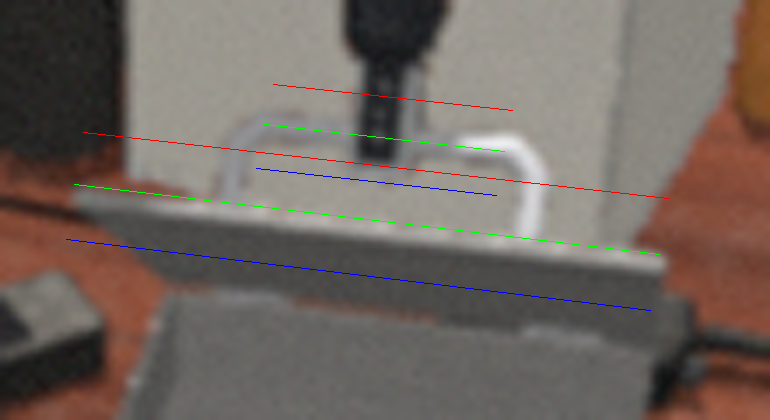

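The bar and the lid edge both lie on the projected 45° line (green), well away from the 39° and 51° lines. The arm is still, so I'm handing in.

```bash
python3 - <<'E'
from h import *
print(bot.job_done()); o=bot.get_obs();print(o['time'],o['ee_pos'],o['opening'],o['wrist_force'])
E
```

```text
the job is handed in; nothing more can be done
None
the job is handed in; nothing more can be done
```

The job is done and handed in: the small tape roll is in the shut drawer, and the arm is still holding the lid open at 45°. The hand-in gives no verdict.

- **Roll:** I laid the small pale roll flat in the open drawer and let go. A wrist picture showed it lying flat in the drawer, midway between the side walls.
- **Drawer:** I pushed it shut on its pull until the force jumped to about 31 N at the stop. The pictures afterwards showed it flush. The pull measured about 3.5 mm from where I expected it when shut, which is close to the 4 mm limit. My measurements are only good to a few millimetres, so I relied on the force at the stop.
- **Lid:** I pinched the bar in its middle and raised it along the hinge arc. From the arm's pose the lid stands at 44–46°, and the bar and lid edge in the scene picture lie on the projected 45° line. The arm was still, and the fingers were on the bar (8 mm opening).
- **Eraser and binder clip:** The eraser looked unmoved in every picture it appeared in. The clip was last seen after the drawer was shut, also in place, and the arm did not go near either of them after that.

I could not see the roll once the drawer was shut, so I did not check how it lies in there after the push.

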